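# Swing the reading lamp over the open book and switch it on

### The arm

A 7-joint arm with a two-finger parallel gripper is mounted at the origin on the work surface. World frame = base frame: x ahead of the robot, y to its left, z up, the work surface at z = 0. Lengths are in m, angles in rad, forces in N, time in s.
With the tool pointing down it reaches from about 0.425 to 1.025 m from the base axis. Payload 9.4 kg.
Tool frame: the origin (TCP) lies midway between the tips of the shut fingers; the grasp point (between the pads) lies 19 mm behind it; z points along the fingers, y is the line along which they close (so a half turn about z gives the same grasp; the last joint's range is limited). The gripper opens to 93 mm and grips with 3 to 60 N. Pads are 15 mm wide; open, the fingers measure 128 mm over their backs; the gripper's body (75 mm by 188 mm) begins 65 mm behind the grasp point.
Start: joints at [1.14, 0.599, -0.003, 1.599, 0.002, 0.943, -0.08], TCP at [0.251, -0.68, 0.219] pointing down, gripper open.
Joint ranges: [-2.57, 2.57], [-0.35, 1.97], [-1.29, 1.29], [0.11, 2.56], [-1.05, 4.19], [0.11, 1.86], [-2.63, 2.63]. Speed limits (rad/s): [2.22, 2.22, 3.01, 3.01, 3.14, 3.14, 3.14].

### API

Orientations are given as a unit quaternion [x, y, z, w].
In Python, from plant import monitor, camera, order gives the robot as it stands. The module is installed in compiled form; this text tells all that it offers.
- The arm moves only by the tool send_rows, never from a script. Its argument "steps" is a list of rows, each a list of 3 entries, a list of its own where there are three numbers: the turn, a rotation vector about the tool's x, y, z in degrees, then the shift along the tool's x, y, z in mm, then the opening, from 0 (shut) to 1 (fully open). In form: [[[wx, wy, wz], [x, y, z], grip], ...]. A call has 1 to 5 rows; each row is the pose to reach, as a shift and turn from the pose commanded when the call began, along the tool's axes at that moment; what a row does not reach only later rows make up. A row lasts 1/8 s, in which the tool goes at most 62.5 mm and 10.7 degrees, less where a joint would pass 70% of its speed; a pose out of reach is approached as far as the arm can. A call with a gripper value outside its range is refused whole. The fingers move at their own pace and stop on an object; the grip force is fixed at half the most. Time passes only in rows, so rows that repeat a pose let the fingers close. It gives the time, the measured TCP pose, the force, the opening and the grip force at its end, in the units of the state.
- monitor.observe(): the state, without advancing time (a new reading comes with each control period).
- camera(name): name is "side" or "top"; returns a dict with "color" (400x640x3 uint8, red, green, blue), "fovy" (degrees; the focal length in pixels is half the picture's height over the tangent of half this angle, whatever the lens; pixels are square), "cx", "cy" (the principal point, pixels), "R" (3x3) and "t" (3): a world point X has camera coordinates R X + t. Camera axes: x right, y down, z forward; pixel columns grow to the right and rows downward; lengths in m; the calibration is good to about 2 mm. A picture is of the moment at which its call begins. There is no depth.
- order.close_job(): hands the job in; it is judged then, once.
The state is a dict: "clock": time; "joints": joint angles; "qvel": joint speeds; "joint_efforts": joint torques, N m; "position": TCP position; "tcp_rot": TCP orientation; "contact_force": force on the tool from outside, world axes, zero at the start; "moment": the same for the moment, N m; "opening": finger opening in m; "gripper_force": force on a finger pad.
Only numpy, scipy, OpenCV 4.12 (cv2) and the standard library are available. Lean on these libraries where they do the work, as an engineer would, in place of code of your own. Each camera call takes 0.05 s, during which the arm holds its last target. There are 200 camera calls.

### The job

With one fingertip, gently push the reading lamp's arm round until its disc head hangs centred over the middle of the open book, then press the round push switch on the lamp's foot fully down and let it come up again. Do not grip or force the arm, and leave the book and all the other things on the desk where they lie.

Things in the scene. Friction and masses are not known exactly. Their poses are not given: they have to be found in the camera images.
- lamp: Desk reading lamp, fixed to the desk: white flat foot 200 x 84 mm, 20 mm thick, an aluminium post 22 mm thick and a swinging arm. Origin: on the desk under the post's axis, which is the arm's vertical hinge. The foot runs from x = -160 to +40 mm; the book lies towards +x, the switch at x = -120 mm. Top of the lamp (hub on the post, 34 mm across): 222 mm above the desk.
- lamp_arm: The lamp's arm: a level aluminium bar 12 mm wide, 16 mm tall, from hub to head (17 to 170 mm from the hinge axis), middle line 207 mm above the desk, nothing above it. Origin: on the hinge axis at that height; its x axis points outwards. It starts 0.75 to 1.15 rad clockwise (from above) of the lamp's x axis, stops at 1.7 clockwise, 1.2 anticlockwise. Friction 0.2 N m, no spring: stays where left.
- bar_middle (a point): Point on the bar's middle line, 120 mm from the hinge axis, 207 mm above the desk: a good place to push sideways. Its x axis points outwards along the arm.
- lamp_head (a point): Centre of the underside of the lamp's white disc head (100 mm across, 18 mm thick), 219 mm from the hinge axis, 195 mm above the desk.
- switch_top (a point): Middle of the top of the round white push switch, 30 mm across, in a grey round housing (46 mm across, 12 mm tall) on the lamp's foot; 42 mm above the desk when up; pressed straight down.
- switch (a joint): How far the switch is pressed, m: 0 up, 0.006 fully down; springs back, fully down takes about 4 N.
- book: Open book lying on the desk, loose, 0.55 kg: 250 mm (its x) by 180 mm (its y), up to 21 mm thick. Origin: underside, below the middle of the centre fold. Its middle is 208 to 231 mm from the lamp's hinge axis.
- book_fold (a point): Middle of the book's centre fold, 19 mm above the desk: the point over which the lamp's head belongs.
- mug: White mug, loose, 76 mm across, 85 mm tall, beside the lamp below the arm's swing; leave it alone. Origin: centre of its underside.
- phone: Black phone, loose, 152 x 73 x 9 mm; leave it alone. Origin: centre of its underside.
- pen: Blue ball pen, loose, 140 mm long, 10 mm thick; leave it alone. Origin: centre of its underside.
- notes: White block of notes, loose, 74 x 74 x 24 mm; leave it alone. Origin: centre of its underside.
- case: Dark grey spectacles case, loose, 160 x 60 x 40 mm, left of the lamp's foot; leave it alone. Origin: centre of its underside.

How it is judged:
On the way, in this order (a step that is already met when the one before it is completed fails the run):
1. the lamp's head hangs over the middle of the book and is still (horizontal distance between lamp_head and book_fold below 0.035 m and angular speed of lamp_arm below 0.1 rad/s), for 0.3 s.
2. then the switch is pressed down (horizontal distance between lamp_head and book_fold below 0.035 m and value of joint switch above 0.0045 m), for 0.05 s.
At the end, for the whole second after the job is handed in: The centre of the lamp's head is within 35 mm, seen from above, of the middle of the book's centre fold, the arm is at rest, the switch has come up again (pressed less than 1.5 mm), the book is within 15 mm and every other loose thing within 20 mm of where it started (horizontal distance between lamp_head and book_fold below 0.035 m and angular speed of lamp_arm below 0.05 rad/s and value of joint switch below 0.0015 m and distance of book from where it was at the start of the episode below 0.015 m and distance of each of mug, phone, pen, notes, case from where it was at the start of the episode below 0.02 m); the robot touches nothing.
It fails at once if the book is shifted or lifted by more than 15 mm (distance of book from where it was at the start of the episode above 0.015 m).
It fails at once if another thing on the desk is shifted or lifted by more than 20 mm (distance of any of mug, phone, pen, notes, case from where it was at the start of the episode above 0.02 m).
It fails at once if the lamp is pushed with something other than the fingers (contact force between the arm and lamp above 2 N).
It fails at once if the lamp's arm is gripped or forced with more than 15 N (contact force between the fingers and lamp_arm above 15 N).
It also fails if it takes over 54 s, if anything falls off the work surface, if the arm or the gripper's body presses on something with over 40 N, if the wrist force passes 120 N, or if a joint passes its speed limit or range.

## Working session

There is one attempt and no reset: what is moved stays moved. The work goes in short steps, Python scripts to look and compute and a tool call to move; the robot and the scene stay as the last step left them, time stands still between calls to the robot, and variables do not carry over. Pictures are saved under pics/ and viewed, at most 10 in all, crops included, and the job is handed in when it is done.

Besides the shell and the picture viewer there is one more tool, called as name(argument=value, ...), one argument or row to a line, values as JSON. send_rows: Moves the arm, as the interface text tells. Its arguments: {"type":"object","properties":{"steps":{"type":"array"}},"required":["steps"]}

```bash
mkdir -p pics
python3 - <<'E'
from plant import monitor, camera
import cv2,numpy as np
for n in("top","side"):
    c=camera(n);cv2.imwrite(f"pics/{n}0.png",c["color"][:,:,::-1])
    print(n,c["fovy"],c["cx"],c["cy"],np.round(c["R"],4).tolist(),np.round(c["t"],4).tolist())
s=monitor.observe();print(s["clock"],s["position"],s["tcp_rot"],s["opening"])
E
```

```text
top 49.610894467227965 313.0097391736573 201.1782275060157 [[-0.0303, -0.9994, -0.0177], [-0.9991, 0.0308, -0.0293], [0.0298, 0.0168, -0.9994]] [0.1417, 0.5524, 1.1579]
side 50.98786060109016 325.83368766384535 200.10300899732843 [[-0.9862, -0.1651, 0.0151], [-0.1266, 0.6909, -0.7118], [0.1071, -0.7039, -0.7022]] [0.5751, 0.0835, 1.127]
0.1 [ 0.25101726 -0.67971399  0.21788154] [ 9.84392729e-01  1.75984395e-01 -1.82681569e-04 -6.43691085e-04] 0.09308670411690399
```

View pics/top0.png

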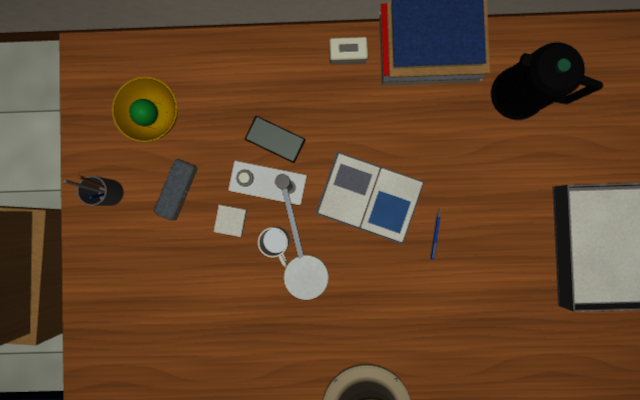

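View pics/side0.png

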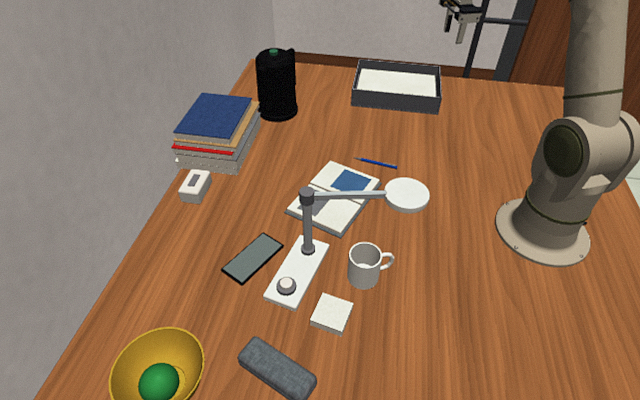

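The top view shows the hub at about (283,182), the head at (306,277), the switch at (245,178), the book fold's middle near (370,198) and the mug at (272,242). The side view agrees, with the switch at (286,285), the hub at (307,195) and the head at (407,195). Next I'll turn these into positions.

```bash
cat > h.py <<'E'
import numpy as np,cv2
from plant import monitor,camera
from scipy.spatial.transform import Rotation as Ro
def ray(c,u,v,z):
    f=200/np.tan(np.radians(c["fovy"]/2));R=np.array(c["R"]);t=np.array(c["t"])
    o=-R.T@t;d=R.T@np.array([(u-c["cx"])/f,(v-c["cy"])/f,1]);return o+d*(z-o[2])/d[2]
def proj(c,X):
    f=200/np.tan(np.radians(c["fovy"]/2));p=np.array(c["R"])@X+c["t"];return p[:2]/p[2]*f+[c["cx"],c["cy"]]
def blob(c,box,lo,smax=60):
    x0,y0,x1,y1=box;hsv=cv2.cvtColor(c["color"],cv2.COLOR_RGB2HSV)[y0:y1,x0:x1]
    m=((hsv[...,2]>lo)&(hsv[...,1]<smax)).astype(np.uint8)
    k=max(cv2.findContours(m,cv2.RETR_EXTERNAL,cv2.CHAIN_APPROX_NONE)[0],key=cv2.contourArea)
    return k.reshape(-1,2)+[x0,y0]
E
python3 - <<'E'
from h import *
c=camera("top");s=camera("side")
k=blob(c,(280,250,335,305),140);(u,v),r=cv2.minEnclosingCircle(k.astype(np.float32));print("head px",u,v,r)
H=ray(c,u,v,.213);print("head",H)
k=blob(s,(384,170,435,215),170);(e,_,_)=cv2.fitEllipse(k);print("head side",e,ray(s,*e,.207))
for n,(u,v),z in [("hub",(283,182),.222),("switch",(244.5,177.5),.042),("mug",(272,241),.085)]:print(n,ray(c,u,v,z))
for n,(u,v),z in [("hub",(307,191),.222),("switch",(286.5,283),.042)]:print(n,'side',ray(s,u,v,z))
# foot, book
k=blob(c,(225,155,310,210),90);b=cv2.boxPoints(cv2.minAreaRect(k));print("foot",[np.round(ray(c,*p,.02)[:2],3).tolist() for p in b])
k=blob(c,(312,148,428,246),60,110);rr=cv2.minAreaRect(k);b=cv2.boxPoints(rr);P=np.array([ray(c,*p,.015)[:2] for p in b]);print("book",rr,P.round(3).tolist(),P.mean(0),np.linalg.norm(np.diff(P,axis=0),axis=1))
big=cv2.resize(c["color"][140:310,210:440,::-1],None,fx=3.4,fy=3.4,interpolation=cv2.INTER_CUBIC);cv2.imwrite("pics/crop.png",big)
E
```

```text
head px 305.5 277.15216064453125 22.039857864379883
head [0.38256228 0.14307267 0.213     ]
head side (406.6103515625, 192.6423797607422) [0.38245663 0.13865069 0.207     ]
hub [0.5945617  0.18622634 0.222     ]
switch [0.62339518 0.30266477 0.042     ]
mug [0.45704296 0.22982877 0.085     ]
hub side [0.59603938 0.18871548 0.222     ]
switch side [0.62242821 0.3075601  0.042     ]
foot [[0.576, 0.357], [0.674, 0.334], [0.627, 0.141], [0.53, 0.164]]
book ((369.5126647949219, 197.4639129638672), (93.0710678100586, 66.57769012451172), 19.358993530273438) [[0.523, 0.121], [0.69, 0.057], [0.6, -0.175], [0.434, -0.11]] [ 0.5618247 -0.0266774] [0.17909135 0.2490236  0.17807951]
```

View pics/crop.png

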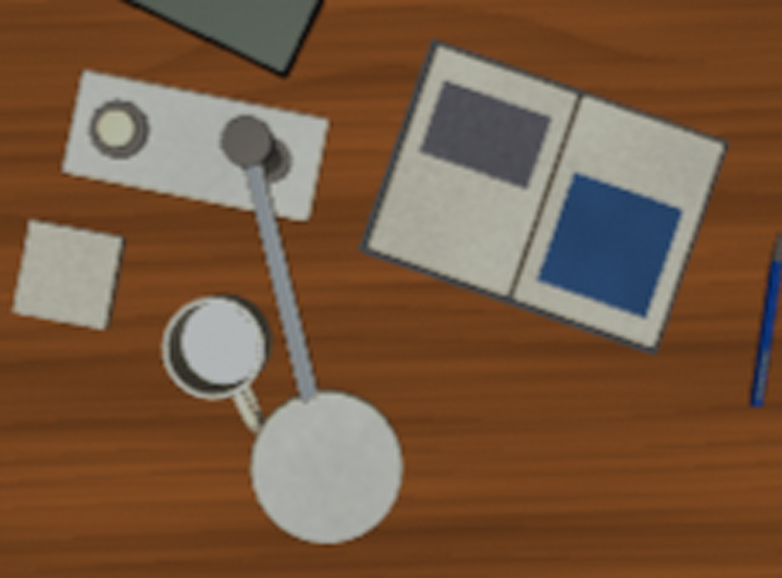

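The crop places the fold's middle at crop (546,195), which is full-image (370.5,197.4), and the hub at (282.4,181.5). These fit the given sizes:

| Quantity | Measured |
|---|---|
| Hinge position | (0.594, 0.188) |
| Head radius from hinge | 0.217 m |
| Fold position | (0.562, -0.027), 0.217 m from the hinge |
| Arm heading | about 192.5° |
| Required arm heading | about 261.5° |

I'll push anticlockwise from the mug side, above the mug.

```bash
cat >> h.py <<'E'
hinge=np.array([.594,.188])
def goto(P,yaw=None):
    "print shift (mm) and turn (deg) in tool axes to world TCP P with tool x at azimuth yaw (deg), z down"
    s=monitor.observe();R=Ro.from_quat(s["tcp_rot"])
    G=R if yaw is None else Ro.from_euler("z",yaw,degrees=True)*Ro.from_euler("x",180,degrees=True)
    print(np.round(P,3),"turn",(R.inv()*G).as_rotvec(degrees=True).round(1),"shift",(R.inv().apply(np.array(P)-s["position"])*1000).round(0))
E
python3 - <<'E'
from h import *
goto([.251,-.68,.36]);goto([.57,-.25,.36],20.3);goto([.465,.216,.36],12.5)
E
```

```text
[ 0.251 -0.68   0.36 ] turn [0. 0. 0.] shift [  -0.   -0. -142.]
[ 0.57 -0.25  0.36] turn [-0.1  0.  -0. ] shift [ 448. -293. -142.]
[0.465 0.216 0.36 ] turn [-0.1  0.   7.8] shift [ 511. -766. -141.]
```

send_rows(
  steps=[
    [[0,0,0],[0,0,-60],0],
    [[0,0,0],[0,0,-120],0],
    [[0,0,0],[20,-15,-142],0],
    [[0,0,0],[70,-46,-142],0],
    [[0,0,0],[120,-78,-142],0],
  ],
)

```text
clock: 0.82
position: [0.3377, -0.5632, 0.3601]
tcp_rot: [0.984, 0.176, 0.0, -0.0]
contact_force: [1.4, -1.6, 0.2]
opening: 0.0474
gripper_force: 0.0
```

send_rows(
  steps=[
    [[0,0,0],[328,-215,0],0],
    [[0,0,0],[328,-215,0],0],
    [[0,0,0],[328,-215,0],0],
    [[0,0,0],[328,-215,0],0],
    [[0,0,0],[328,-215,0],0],
  ],
)

```text
clock: 1.45
position: [0.5231, -0.3112, 0.36]
tcp_rot: [0.984, 0.176, -0.0, -0.0]
contact_force: [1.3, -0.7, 0.5]
opening: 0.0012
gripper_force: 0.0
```

Run:
```python
from h import *
s=monitor.observe();print(s["clock"],s["position"],s["opening"],s["contact_force"],s["joints"])
goto([.465,.216,.36],12.5)
```

```text
1.45 [ 0.52314297 -0.31124011  0.35995226] 0.0011696040743365177 [ 1.3374799  -0.69912299  0.49061493] [ 0.52336579  0.33398062 -0.11041107  1.69450494  0.04001797  1.11647151
 -0.81486444]
[0.465 0.216 0.36 ] turn [-0.1  0.   7.8] shift [ 129. -515.    0.]
```

send_rows(
  steps=[
    [[0,0,0],[129,-515,0],0],
    [[0,0,0],[129,-515,0],0],
    [[0,0,0],[129,-515,0],0],
    [[0,0,0],[129,-515,0],0],
    [[0,0,8],[129,-515,0],0],
  ],
)

```text
clock: 2.08
position: [0.4873, -0.0009, 0.3601]
tcp_rot: [0.994, 0.106, -0.0, -0.0]
contact_force: [1.0, 0.8, 0.6]
opening: 0.0008
gripper_force: 0.0
```

Run:
```python
from h import *
s=monitor.observe();print(s["clock"],s["position"])
goto([.465,.216,.36],12.5)
```

```text
2.075 [ 0.48730895 -0.00094244  0.36009603]
[0.465 0.216 0.36 ] turn [-0.   0.  -0.3] shift [  24. -217.    0.]
```

send_rows(
  steps=[
    [[0,0,0],[24,-217,0],0],
    [[0,0,0],[24,-217,0],0],
    [[0,0,0],[24,-217,0],0],
    [[0,0,0],[24,-217,0],0],
    [[0,0,0],[24,-217,0],0],
  ],
)

```text
clock: 2.7
position: [0.4643, 0.2165, 0.3599]
tcp_rot: [0.994, 0.11, -0.001, -0.0]
contact_force: [0.0, -0.5, 0.0]
opening: 0.0004
gripper_force: 0.0
```

send_rows(
  steps=[
    [[0,0,0],[0,0,60],0],
    [[0,0,0],[0,0,110],0],
    [[0,0,0],[0,0,150],0],
    [[0,0,0],[0,0,167],0],
    [[0,0,0],[0,0,167],0],
  ],
)

```text
clock: 3.32
position: [0.465, 0.2122, 0.1923]
tcp_rot: [0.994, 0.107, -0.002, 0.001]
contact_force: [-0.3, -0.5, -0.2]
opening: 0.0003
gripper_force: 0.0
```

Run:
```python
from h import *
s=monitor.observe();print(s["clock"],s["position"],s["contact_force"])
c=camera("side");im=cv2.resize(c["color"][100:350,230:480,::-1],None,fx=2.4,fy=2.4);cv2.imwrite("pics/s1.png",im)
for o in (30,24):  # tracking poses: finger 24 mm behind bar's middle line at 0.12 m
  for a in ([192.5] if o==30 else [195,199,203,207,211,215,220]):
    th=np.radians(a);p=hinge+.12*np.array([np.cos(th),np.sin(th)])-o/1000*np.array([-np.sin(th),np.cos(th)])
    print(o,a,end=" ");goto([*p,.193],a-180)
```

```text
3.325 [0.46503488 0.21223361 0.19226363] [-0.26877868 -0.50431179 -0.16843668]
30 192.5 [0.47  0.191 0.193] turn [ 0.   0.1 -0.3] shift [ 0. 22.  0.]
24 195 [0.472 0.18  0.193] turn [ 0.   0.1 -2.8] shift [-1. 33.  0.]
24 199 [0.473 0.172 0.193] turn [ 0.   0.1 -6.8] shift [-2. 42.  0.]
24 203 [0.474 0.163 0.193] turn [  0.    0.1 -10.8] shift [-2. 50.  0.]
24 207 [0.476 0.155 0.193] turn [  0.    0.1 -14.8] shift [-2. 59.  0.]
24 211 [0.479 0.147 0.193] turn [  0.    0.1 -18.8] shift [-1. 67.  0.]
24 215 [0.482 0.139 0.193] turn [  0.    0.1 -22.8] shift [ 0. 76.  0.]
24 220 [0.487 0.129 0.193] turn [  0.    0.1 -27.8] shift [ 3. 86.  0.]
```

View pics/s1.png

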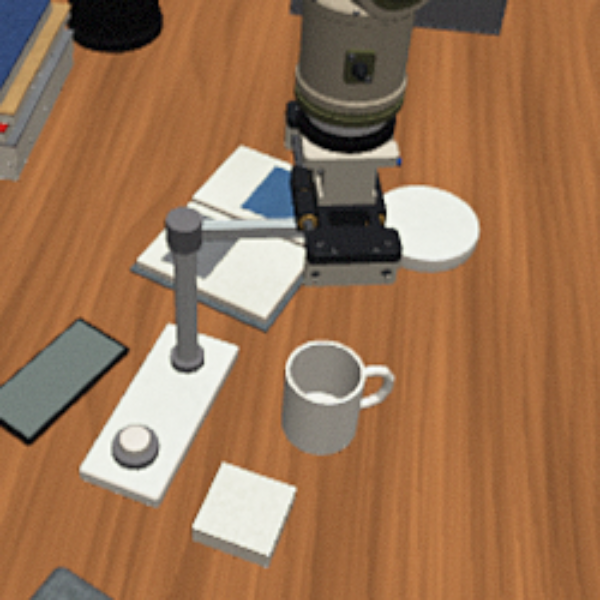

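The gripper stands on the near (mug) side of the bar, clear of the hub at (185,230) and the head at (435,225), with its tips at about (350,283). Next is a gentle approach along the first part of the arc.

send_rows(
  steps=[
    [[0,0,0],[0,8,0],0],
    [[0,0,0],[0,15,0],0],
    [[0,0,0],[0,22,0],0],
    [[0,0,-3],[-1,28,0],0],
    [[0,0,-3],[-1,33,0],0],
  ],
)

```text
clock: 4.0
position: [0.4722, 0.1809, 0.1938]
tcp_rot: [0.991, 0.133, 0.0, -0.0]
contact_force: [-0.7, 1.9, 1.0]
opening: 0.0005
gripper_force: 0.9
```

```bash
cat >> h.py <<'E'
def head():
    c=camera("top");hsv=cv2.cvtColor(c["color"],cv2.COLOR_RGB2HSV)
    return c
def arc(o,L):
    for a in L:
        th=np.radians(a);p=hinge+.12*np.array([np.cos(th),np.sin(th)])-o/1000*np.array([-np.sin(th),np.cos(th)])
        print(a,end=" ");goto([*p,.193],a-180)
E
python3 - <<'E'
from h import *
s=monitor.observe();print(s["clock"],s["position"],s["contact_force"])
c=camera("top");cv2.imwrite("pics/t1.png",c["color"][140:310,210:440,::-1].repeat(3,0).repeat(3,1))
arc(24,[199,203,207,211,215])
E
```

```text
4.0 [0.47216328 0.18087893 0.19384561] [-0.71902418  1.92818089  0.98202486]
199 [0.473 0.172 0.193] turn [ 0.  -0.  -3.8] shift [-2.  8.  1.]
203 [0.474 0.163 0.193] turn [ 0.  -0.  -7.8] shift [-3. 17.  1.]
207 [0.476 0.155 0.193] turn [  0.   -0.  -11.8] shift [-3. 25.  1.]
211 [0.479 0.147 0.193] turn [  0.   -0.  -15.8] shift [-3. 34.  1.]
215 [0.482 0.139 0.193] turn [  0.   -0.  -19.8] shift [-2. 43.  1.]
```

View pics/t1.png

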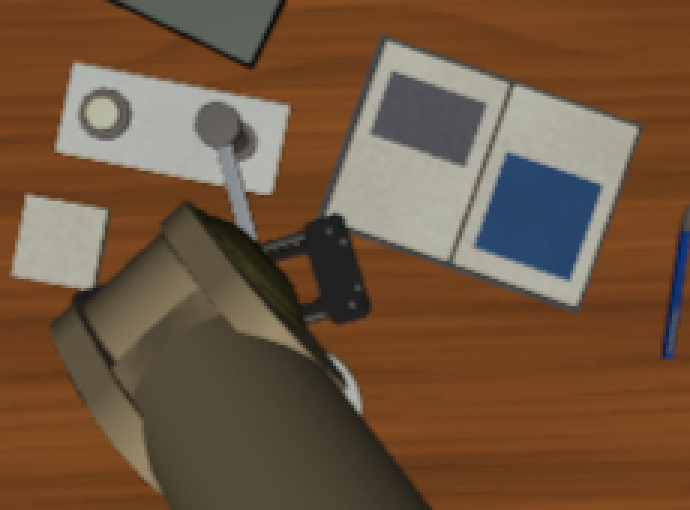

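The arm occludes most of the top view, but the bar is visible from the hub at (217,125) to (250,235) and has begun to turn. The 2 N contact matches the 24 mm offset. I'll continue along the arc.

send_rows(
  steps=[
    [[0,0,-4],[-2,8,0],0],
    [[0,0,-8],[-3,17,0],0],
    [[0,0,-12],[-3,25,0],0],
    [[0,0,-16],[-3,34,0],0],
    [[0,0,-20],[-2,43,0],0],
  ],
)

```text
clock: 4.68
position: [0.4816, 0.1394, 0.1938]
tcp_rot: [0.953, 0.304, 0.0, -0.0]
contact_force: [-0.4, 2.7, 0.0]
opening: 0.0004
gripper_force: 0.9
```

Run:
```python
from h import *
s=monitor.observe();print(s["clock"],s["position"],s["contact_force"])
arc(24,[219,223,227,231,235])
```

```text
4.675 [0.48160531 0.13935067 0.19379913] [-0.39043166  2.73997832  0.01175072]
219 [0.486 0.131 0.193] turn [-0.  -0.  -3.6] shift [-1.  9.  1.]
223 [0.49  0.124 0.193] turn [-0.  -0.  -7.6] shift [-2. 18.  1.]
227 [0.495 0.117 0.193] turn [ -0.   -0.  -11.6] shift [-3. 26.  1.]
231 [0.5   0.11  0.193] turn [ -0.   -0.  -15.6] shift [-2. 35.  1.]
235 [0.506 0.103 0.193] turn [ -0.   -0.  -19.6] shift [-1. 43.  1.]
```

send_rows(
  steps=[
    [[0,0,-4],[-1,9,0],0],
    [[0,0,-8],[-2,18,0],0],
    [[0,0,-12],[-3,26,0],0],
    [[0,0,-16],[-2,35,0],0],
    [[0,0,-20],[-1,43,0],0],
  ],
)

```text
clock: 5.3
position: [0.5052, 0.1031, 0.1936]
tcp_rot: [0.886, 0.464, -0.001, -0.0]
contact_force: [-1.6, 0.2, 0.6]
opening: 0.0003
gripper_force: 0.9
```

Run:
```python
from h import *
s=monitor.observe();print(s["clock"],s["position"],s["contact_force"],s["joints"])
arc(24,[239,243,247,251,255])
```

```text
5.3 [0.50516005 0.10309868 0.19355258] [-1.5692665   0.23753588  0.59497042] [ 0.08933515  0.43115763 -0.54509876  2.07587178  0.33479617  0.72029061
 -1.27527627]
239 [0.512 0.098 0.193] turn [-0.   0.1 -3.7] shift [-1.  9.  1.]
243 [0.518 0.092 0.193] turn [-0.   0.1 -7.7] shift [-2. 17.  1.]
247 [0.525 0.087 0.193] turn [ -0.    0.1 -11.7] shift [-2. 26.  1.]
251 [0.532 0.082 0.193] turn [ -0.    0.1 -15.7] shift [-2. 34.  1.]
255 [0.54  0.078 0.193] turn [ -0.    0.  -19.7] shift [-1. 43.  1.]
```

send_rows(
  steps=[
    [[0,0,-4],[-1,9,0],0],
    [[0,0,-8],[-2,17,0],0],
    [[0,0,-12],[-2,26,0],0],
    [[0,0,-16],[-2,34,0],0],
    [[0,0,-20],[-1,43,0],0],
  ],
)

```text
clock: 5.92
position: [0.5398, 0.0775, 0.1934]
tcp_rot: [0.792, 0.611, -0.001, -0.0]
contact_force: [-2.1, -0.6, -0.3]
opening: 0.0005
gripper_force: 0.9
```

Run:
```python
from h import *
s=monitor.observe();print(s["clock"],s["position"],s["contact_force"])
c=camera("top");a=c["color"][140:310,210:440,::-1];b=camera("side")["color"][100:270,230:460,::-1]
cv2.imwrite("pics/t2.png",np.hstack([a,b]).repeat(1,0)); cv2.imwrite("pics/t2.png",cv2.resize(np.vstack([a,b]),None,fx=1.75,fy=1.75))
arc(24,[257,259,261,261.5])
```

```text
5.925 [0.53975364 0.07752911 0.193392  ] [-2.07081498 -0.56193    -0.30426544]
257 [0.544 0.076 0.193] turn [-0.   0.  -1.8] shift [-0.  3.  0.]
259 [0.548 0.075 0.193] turn [-0.   0.  -3.8] shift [-1.  7.  0.]
261 [0.552 0.073 0.193] turn [-0.   0.  -5.8] shift [-1. 11.  0.]
261.5 [0.553 0.073 0.193] turn [-0.   0.  -6.3] shift [-1. 12.  0.]
```

View pics/t2.png

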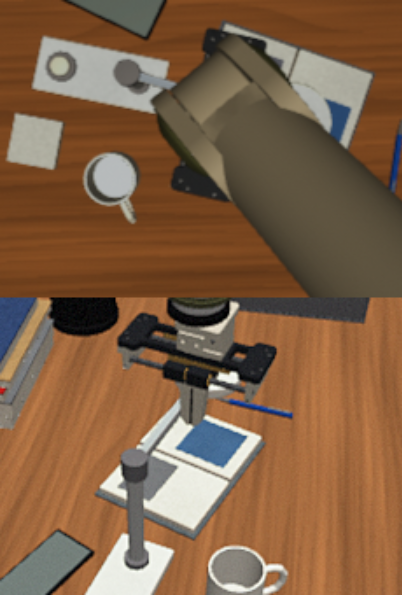

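The bar now points towards the book with the head partly visible at (315,105) in the upper picture, and the finger is on the robot side of it. I'll push the last 6°, hold, back off and raise.

send_rows(
  steps=[
    [[0,0,-2],[0,4,0],0],
    [[0,0,-4],[-1,8,0],0],
    [[0,0,-6],[-1,11,0],0],
    [[0,0,-6],[-1,11,0],0],
    [[0,0,-6],[-1,11,0],0],
  ],
)

```text
clock: 6.65
position: [0.551, 0.0747, 0.1937]
tcp_rot: [0.759, 0.651, 0.0, 0.0]
contact_force: [0.1, 0.4, 0.1]
opening: 0.0005
gripper_force: 0.0
```

send_rows(
  steps=[
    [[0,0,0],[0,-10,0],0],
    [[0,0,0],[0,-45,0],0],
    [[0,0,0],[0,-50,-40],0],
    [[0,0,0],[0,-50,-100],0],
    [[0,0,0],[0,-50,-130],0],
  ],
)

```text
clock: 7.28
position: [0.5011, 0.0829, 0.3265]
tcp_rot: [0.759, 0.651, 0.001, 0.001]
contact_force: [0.5, 0.1, -0.8]
opening: 0.0002
gripper_force: 0.0
```

Run:
```python
from h import *
s=monitor.observe();print(s["clock"],s["position"],s["contact_force"])
goto([.45,.28,.32]);goto([.6225,.3045,.32],0)
```

```text
7.275 [0.50112258 0.08294823 0.32646341] [ 0.46441371  0.0982906  -0.79481334]
[0.45 0.28 0.32] turn [0. 0. 0.] shift [187. -80.   6.]
[0.622 0.304 0.32 ] turn [ 0.1 -0.2 81.3] shift [237.  86.   7.]
```

send_rows(
  steps=[
    [[0,0,0],[187,-40,0],0],
    [[0,0,0],[187,-40,0],0],
    [[0,0,0],[187,-40,0],0],
    [[0,0,5],[187,-40,0],0],
    [[0,0,5],[187,-40,0],0],
  ],
)

```text
clock: 7.9
position: [0.4891, 0.2738, 0.3235]
tcp_rot: [0.786, 0.619, -0.0, 0.0]
contact_force: [-1.1, -0.9, 0.1]
opening: 0.0007
gripper_force: 0.0
```

Run:
```python
from h import *
c=camera("top");s=camera("side")
cv2.imwrite("pics/t3.png",np.vstack([c["color"][130:320,200:450,::-1],s["color"][100:290,230:480,::-1]]).repeat(1,0))
k=blob(c,(230,160,262,196),150);(u,v),r=cv2.minEnclosingCircle(k.astype(np.float32));print("cap?",u,v,r)
goto([.6225,.3045,.32],76.5)
h=np.array([.594,.188]);print("expected head px top/side",proj(c,np.array([.562,-.0267,.213])),proj(s,np.array([.562,-.0267,.213])))
```

```text
cap? 248.0 178.0 21.401033401489258
[0.622 0.304 0.32 ] turn [ 0.   0.  -0.2] shift [ 63. 121.   4.]
expected head px top/side [379.44643175 193.895518  ] [337.14411498 137.49957983]
```

View pics/t3.png

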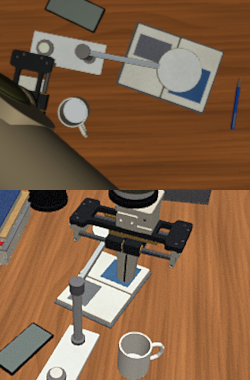

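The top view is clear. The head sits at crop (181,71), which is full-image (381,201), against about (379,194) for perfect centring. I'll measure it.

Run:
```python
from h import *
c=camera("top")
g=cv2.cvtColor(c["color"],cv2.COLOR_RGB2GRAY)
x=cv2.HoughCircles(cv2.GaussianBlur(g[165:240,345:420],(3,3),0),cv2.HOUGH_GRADIENT,1.0,30,param1=80,param2=12,minRadius=19,maxRadius=25)
for u,v,r in x[0]:
    H=ray(c,u+345,v+165,.213);print(u+345,v+165,r,H,"off book",H[:2]-[.562,-.0267],"ang",np.degrees(np.arctan2(*(H[:2]-hinge)[::-1]))%360,np.linalg.norm(H[:2]-hinge))
cv2.imwrite("pics/t4.png",cv2.resize(c["color"][140:260,300:440,::-1],None,fx=5,fy=5,interpolation=cv2.INTER_CUBIC))
```

```text
378.5 199.5 22.2 [ 0.54961548 -0.0241709   0.213     ] off book [-0.01238452  0.0025291 ] ang 258.1845496627314 0.21676364186416175
```

View pics/t4.png

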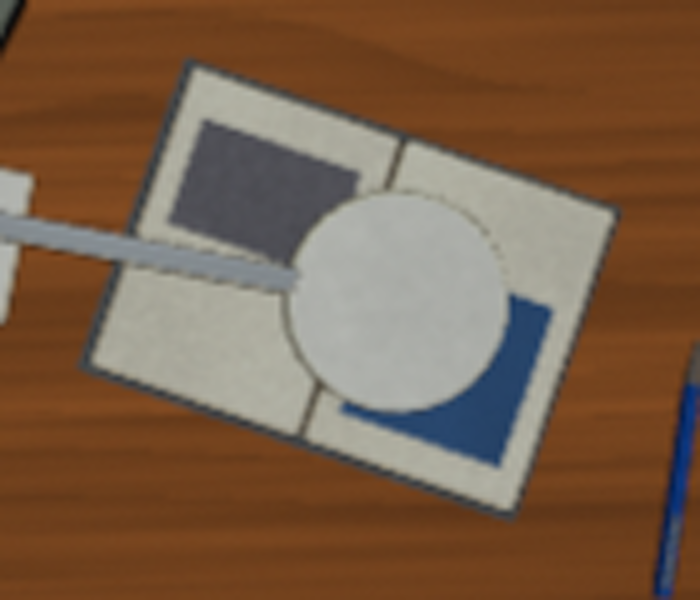

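The head is centred about 13 mm from the fold's middle (limit 35 mm) and nothing else has moved, so I'll go on to the switch.

send_rows(
  steps=[
    [[0,0,0],[30,58,2],0],
    [[0,0,0],[63,110,4],0],
    [[0,0,0],[63,121,4],0],
    [[0,0,0],[63,121,60],0],
    [[0,0,0],[63,121,60],0],
  ],
)

```text
clock: 8.68
position: [0.6208, 0.3025, 0.2601]
tcp_rot: [0.787, 0.617, -0.004, -0.0]
contact_force: [0.1, -0.9, -0.5]
opening: 0.0002
gripper_force: 0.0
```

send_rows(
  steps=[
    [[0,0,0],[0,0,60],0],
    [[0,0,0],[0,0,115],0],
    [[0,0,0],[0,0,160],0],
    [[0,0,0],[0,0,185],0],
    [[0,0,0],[0,0,185],0],
  ],
)

```text
clock: 9.3
position: [0.6224, 0.3048, 0.0789]
tcp_rot: [0.787, 0.618, -0.001, 0.0]
contact_force: [0.5, -0.5, 0.2]
opening: 0.0005
gripper_force: 0.0
```

Run:
```python
from h import *
s=monitor.observe();print(s["clock"],s["position"],s["contact_force"])
c=camera("side");cv2.imwrite("pics/s5.png",cv2.resize(c["color"][180:330,200:400,::-1],None,fx=3.5,fy=3.5,interpolation=cv2.INTER_CUBIC))
print("tip px",proj(c,s["position"]));goto([.6225,.3045,.044],76.5)
```

```text
9.3 [0.62242148 0.30484742 0.07894012] [ 0.52681444 -0.45059617  0.18974793]
tip px [285.93671878 272.36632052]
[0.622 0.304 0.044] turn [ 0.  -0.  -0.2] shift [-1. -0. 36.]
```

View pics/s5.png

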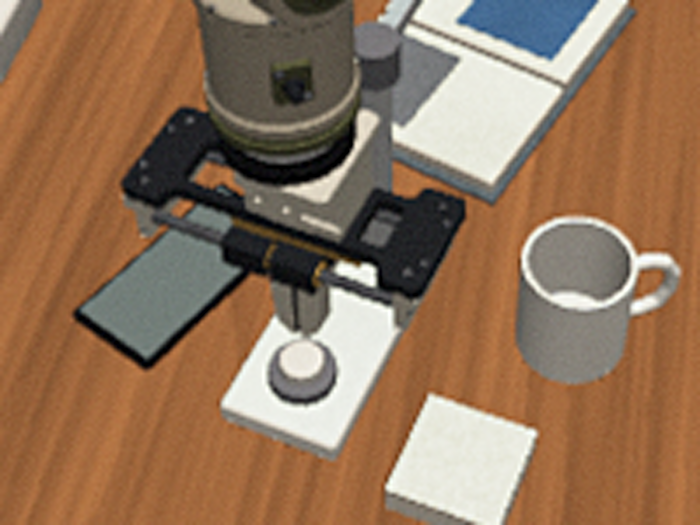

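The fingertips, at crop (300,330), hang straight above the switch cap at (302,360). The wrist is clear of the post. Now I'll press straight down and release.

send_rows(
  steps=[
    [[0,0,0],[0,0,20],0],
    [[0,0,0],[0,0,34],0],
    [[0,0,0],[0,0,39],0],
    [[0,0,0],[0,0,42],0],
    [[0,0,0],[0,0,43],0],
  ],
)

```text
clock: 9.98
position: [0.6224, 0.3051, 0.0363]
tcp_rot: [0.787, 0.617, -0.0, 0.0]
contact_force: [-4.0, -4.0, 13.9]
opening: 0.0004
gripper_force: 6.5
```

send_rows(
  steps=[
    [[0,0,0],[0,0,1],0],
    [[0,0,0],[0,0,1],0],
  ],
)

```text
clock: 10.22
position: [0.6224, 0.3051, 0.0362]
tcp_rot: [0.787, 0.617, -0.0, 0.001]
contact_force: [-4.9, -4.1, 15.3]
opening: 0.0008
gripper_force: 7.4
```

The cap has bottomed: the tips are at 36.2 mm with 15 N, against 4 N for fully down. Releasing.

send_rows(
  steps=[
    [[0,0,0],[0,0,-10],0],
    [[0,0,0],[0,0,-50],0],
    [[0,0,0],[0,0,-110],0],
    [[0,0,0],[0,0,-170],0],
    [[0,0,0],[0,0,-230],0],
  ],
)

```text
clock: 10.85
position: [0.6224, 0.3057, 0.2669]
tcp_rot: [0.786, 0.618, 0.0, -0.0]
contact_force: [0.9, 0.4, 0.3]
opening: 0.0003
gripper_force: 0.0
```

send_rows(
  steps=[
    [[0,0,0],[0,0,-60],0],
    [[0,0,0],[-20,-60,-60],0],
    [[0,0,0],[-20,-110,-60],0],
    [[0,0,0],[-20,-110,-60],0],
    [[0,0,0],[-20,-110,-60],0],
  ],
)

```text
clock: 11.48
position: [0.5116, 0.3121, 0.325]
tcp_rot: [0.787, 0.618, 0.001, 0.0]
contact_force: [0.5, -0.7, -0.2]
opening: 0.0005
gripper_force: 0.0
```

Run:
```python
from h import *
s=monitor.observe();print(s["clock"],s["position"],s["contact_force"])
a=camera("top")["color"][110:290,150:450,::-1];b=camera("side")["color"][130:400,180:480,::-1]
cv2.imwrite("pics/f.png",cv2.resize(np.vstack([a,b]),None,fx=1.3,fy=1.3))
```

```text
11.475 [0.51163108 0.31211683 0.32504933] [ 0.47763119 -0.71405633 -0.22452689]
```

View pics/f.png

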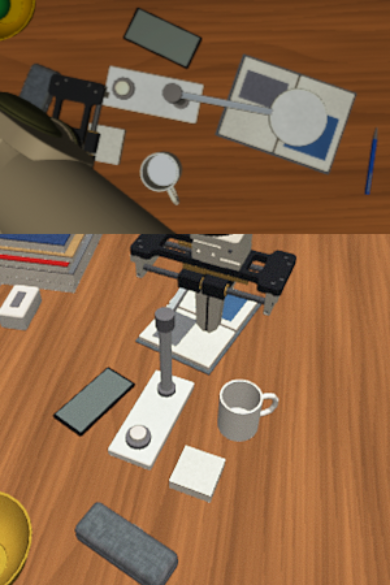

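The head is still over the book's fold at crop (298,117), the switch at (122,88) is up again, nothing on the desk has moved, and the robot is clear. Handing in.

```bash
python3 -c "
from plant import order
print(order.close_job())"
```

```text
the job is handed in; nothing more can be done
None
```

The job is handed in, with no verdict returned: the lamp head hangs about 13 mm from the middle of the book's fold (limit 35 mm), the switch was pressed fully down and is up again, and the last pictures show the other things undisturbed.

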